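# Couple the index table's cylinder, then hold the index plunger out

## Robot

A 6-joint arm with a two-finger parallel gripper is mounted at the origin on the work surface. World frame = base frame: x ahead of the robot, y to its left, z up, the work surface at z = 0. Lengths are in m, angles in rad, forces in N, time in s.
With the tool pointing down it reaches from about 0.225 to 0.875 m from the base axis. Payload 3.4 kg.
Tool frame: the origin (TCP) lies at the very end of the fingers, on their centre line; the grasp point (between the pads) lies 19 mm behind it; z points along the fingers, y is the line along which they close (so a half turn about z gives the same grasp; the last joint's range is limited). The gripper opens to 85 mm and grips with 20 to 120 N. Pads are 22 mm wide; open, the fingers measure 114 mm over their backs; the gripper's body (76 mm by 85 mm) begins 54 mm behind the grasp point. The pads swing forward as they close: fully open they stand 13 mm farther back than shut.
Start: joints at [-1.276, 0.276, 1.505, -0, 1.361, -0.121], TCP at [0.232, -0.526, 0.231] pointing down, gripper open.
Joint ranges: [-2.89, 2.89], [-0.75, 2.08], [0.22, 2.7], [-1.18, 4.32], [0.11, 2.71], [-2.7, 2.7]. Speed limits (rad/s): [2.57, 2.57, 3.14, 3.14, 3.14, 3.14].

## Interface

Orientations are given as a rotation vector (axis times angle).
In Python, from workcell import telemetry, camera, camera_model, ticket, spotter gives the robot as it stands. The module is installed in compiled form; this text tells all that it offers.
- The arm moves only by the tool play_rows, never from a script. Its argument "commands" is one flat list of numbers, 7 for each row, row after row: the shift along the world's x, y, z in m, then the turn, a rotation vector about the world's x, y, z in rad, then the closure in counts, from 0 (fully open) to 255 (shut). A call has 1 to 20 rows; each row shifts and turns the commanded pose from where the row before left it; what a row does not reach is not made up. A row lasts 1/10 s, in which the tool goes at most 50 mm and 8.59 degrees, less where a joint would pass 70% of its speed; a pose out of reach is approached as far as the arm can. A call with a gripper value outside its range is refused whole. The fingers move at their own pace and stop on an object; the grip force is fixed at half the most. Time passes only in rows, so rows that do not move let the fingers close. It gives the time, the measured TCP pose, the force, the opening and the grip force at its end, in the units of the state.
- telemetry.state(): the state, without advancing time (a new reading comes with each control period).
- camera(name): name is "scene" or "top" or "wrist"; returns (picture, depth): 420x560x3 uint8, red, green, blue; 420x560 float32, m along the optical axis (not along the pixel's ray), 0 where there is no reading.
- camera_model(name): a dict with "camera_matrix" (3x3 intrinsics, pixels), "eye" and "attitude" of the camera in the world. Camera axes: x right, y up, looking along -z (the intrinsics and any distortion apply to the point x, -y, -z); pixel columns grow to the right and rows downward; lengths in m; the calibration is good to about 2 mm. The wrist camera is an equidistant fisheye: a pixel r from the principal point sees the ray r / f radians off the axis. A picture is of the moment at which its call begins: read the wrist's pose just before it. camera_model takes no time and is no camera call; for the wrist camera it gives the pose at the moment of the call.
- ticket.close_job(): hands the job in; it is judged then, once.
Trained networks look in the newest picture that a camera, given by its name, has taken for a name from the list of things; names that differ only in an ending like _2 or _b are one class to them, and where a whole thing is asked for, a point or a joint stands for the part that bears it (a point fixed in the world has none). Each returns a list of dicts, best first, with "confidence" (0 to 1); they miss things now and then, are a little off and sometimes report something else, mostly with a low value. They report only what shows in the picture. A call takes as long as a camera call.
- spotter.look_for(name, camera): "location" ([x, y, z] in m, in the coordinates of the camera as it stood for that picture, good to about 4 mm: the middle of the surface that is visible of it).
- spotter.silhouettes(name, camera): "mask" (420x560 bool, what is visible of it).
- spotter.mark_of(name, camera): "location" ([x, y, z] in m, in the coordinates of the camera as it stood for that picture, good to about 4 mm: a listed point, or the origin of a listed thing).
The state is a dict: "time_s": time; "joints": joint angles; "dq": joint speeds; "effort": joint torques, N m; "tool_pos": TCP position; "tcp_rot": TCP orientation; "wrist_force": force on the tool from outside, world axes, zero at the start; "ft_torque": the same for the moment, N m; "grip_width": finger opening in m; "finger_force": force on a finger pad.
Only numpy, scipy, OpenCV 4.12 (cv2) and the standard library are available. Lean on these libraries where they do the work, as an engineer would, in place of code of your own. Each camera call takes 0.05 s, during which the arm holds its last target. There are 200 camera calls.

## Task

The cylinder of the pneumatic index table is being coupled up again. Take the red-handled pin from the wooden rack and push it through the cylinder's rod fork and the table's lug until its collar sits fully home on the fork, and leave it there. Only then pull the yellow index-plunger knob straight up as far as it goes and finish while still holding it up, so that the rotary table is free for the cylinder to swing; leave the other pins and everything else on the bench where they are.

Things in the scene. Friction and masses are not known exactly. Their poses are not given: they have to be found in the camera images.
- pin_grip (a point): Where to grip the red-handled pin: on its axis inside the red handle (18 mm diameter, 40 mm long, ends 16 mm above this point), 24 mm above the collar's top, 28 mm above the collar's underside, 66 mm above the shank's tip. z points up along the pin.
- pin_collar (a point): Point on the red pin's axis in the underside of its steel collar (24 mm diameter, 4 mm thick), 38 mm above the shank's tip. Axes as the pin's.
- pin_red: The red-handled quick-release pin, 80 g, upright in the rack; origin at the shank's tip, z up along the pin. Steel shank 14 mm diameter, 38 mm long (lowest 7 mm taper to 9 mm diameter), then the collar, then the red handle.
- fork_mouth (a point): Centre of the vertical hole (15.8 mm) in the rod fork, on its flat upper face, 67 mm above the bench; axes as the machine's. The steel fork, 28 mm square, has two legs 7 mm thick; the turntable's dark lug (12 mm thick, hole 15.2 mm) lies between them, in line within 1 mm. A spring ball in the lug grips the shank: the pin must be pushed home, with about 5 N. Free depth below the face 42 mm.
- indexer: The machine, fixed: index table on an aluminium base plate; origin under the turntable's axis, z up. In its axes the fork hole is at x -120, y 0 mm; the grey air cylinder (top 80 mm high) runs from it to -y, starting 75 mm away; the knob is at x 0, y +80. Turntable radius 95 mm, top 61 mm high, the grey valve body clamped in its middle 97 mm high.
- knob_center (a point): Centre of the yellow round plunger knob, 30 mm diameter, 24 mm high, axis vertical; 126 mm above the bench while the plunger is seated. The knob's underside is 18 mm above the blue bracket arm, which is 42 mm wide along x; a 25 mm wide nut under the knob rises 11 mm from the arm. Axes as the machine's.
- plunger_knob: The same yellow knob as a body; its origin is its centre.
- plunger (a joint): Travel of the index plunger in m: 0 seated, nose 10 mm deep in the rotary table's index hole; 0.016 pulled fully up to its stop. A spring draws it back down with 6 N when seated, rising to 14 N fully up; it does not stay up by itself.
- rack: Dark wooden pin rack, fixed, 180 mm long along its own x, 44 mm wide, 50 mm high; origin in the centre of its underside. Three vertical holes of 16 mm through it, at x = -60, 0 and +60 mm, each with one pin whose collar rests on its top; which pin stands in which hole varies.
- pin_black: Pin of the same shape with a black handle and a 12 mm shank, in the rack; not to be used. Origin at the shank's tip.
- pin_blue: Pin of the same shape with a blue handle and a 12 mm shank, in the rack; not to be used. Origin at the shank's tip.
- spanner: Steel spanner, 160 mm long, lying on the machine's base plate; bystander.
- grease_tin: Red and steel tin, 72 mm diameter, 54 mm tall; origin at its base; bystander.
- pvc_cap: White plastic pipe cap, open upward, 60 mm diameter, 45 mm tall; origin at its base; bystander.
- sensor_box: Small blue and white carton, 75 x 60 x 50 mm; origin at its base; bystander.
- driver: Screwdriver with orange handle, 190 mm long, lying on the bench; bystander.

How it is judged:
By the outcome, as a careful person would: the job done as asked, in the order asked, and still so for the second after the job is handed in, while the arm keeps its last pose, push and grip.
It also fails if it takes over 58 s, if anything falls off the work surface, if the arm or the gripper's body presses on something with over 40 N, if the wrist force passes 120 N, or if a joint passes its speed limit or range.

## Working session

There is one attempt and no reset: what is moved stays moved. The work goes in short steps, Python scripts to look and compute and a tool call to move; the robot and the scene stay as the last step left them, time stands still between calls to the robot, and variables do not carry over. Pictures are saved under pics/ and viewed, at most 11 in all, crops included, and the job is handed in when it is done.

Besides the shell and the picture viewer there is one more tool, called as name(argument=value, ...) on one line, values as JSON. play_rows: Moves the arm, as the interface text tells. Its arguments: {"type":"object","properties":{"commands":{"type":"array"}},"required":["commands"]}

```bash
mkdir -p pics; cat > h.py <<'E'
import numpy as np, cv2
from workcell import telemetry, camera, camera_model, ticket, spotter
from scipy.spatial.transform import Rotation as R
def att(m):
    a=np.array(m["attitude"],float)
    return a if a.shape==(3,3) else R.from_rotvec(a).as_matrix() if a.size==3 else None
def w(m,p): return att(m)@np.array(p)+np.array(m["eye"])
def save(img,n): cv2.imwrite("pics/"+n,cv2.cvtColor(img,cv2.COLOR_RGB2BGR))
E
python3 - <<'E'
from h import *
np.set_printoptions(precision=4,suppress=True)
print(telemetry.state())
ims=[]
for c in ("scene","top"):
    p,d=camera(c); m=camera_model(c); print(c,m); save(p,c+"0.png")
    for n in ("pin_grip","pin_collar","pin_red","fork_mouth","indexer","knob_center","rack","pin_black","pin_blue"):
        try:
            r=spotter.mark_of(n,c)[:2]
            print(n,[(round(x["confidence"],2),w(m,x["location"])) for x in r])
        except Exception as e: print(n,e)
E
```

```text
{'time_s': 0.0, 'joints': array([-1.276 ,  0.2766,  1.5062, -0.    ,  1.3607, -0.121 ]), 'dq': array([-0.    , -0.002 ,  0.0012,  0.0005, -0.0001,  0.0021]), 'effort': array([ -0.0003, -41.6772, -24.5803,  -0.0001,   0.0112,   0.    ]), 'tool_pos': array([ 0.2321, -0.5255,  0.2304]), 'tcp_rot': array([-3.0721, -0.6481,  0.0003]), 'wrist_force': array([-0.3691,  0.3895,  0.2687]), 'ft_torque': array([-0.035 ,  0.0006,  0.0362]), 'finger_force': 0.0, 'grip_width': 0.08525990969039676}
scene {'camera_matrix': array([[399.6042,   0.    , 273.2449],
       [  0.    , 399.6042, 210.0684],
       [  0.    ,   0.    ,   1.    ]]), 'eye': array([1.186 , 0.4433, 0.7052]), 'attitude': array([0.5131, 0.9955, 1.972 ])}
pin_grip [(0.54, array([0.4509, 0.3203, 0.0805]))]
pin_collar [(0.73, array([0.449 , 0.3181, 0.0523]))]
pin_red [(0.59, array([0.4538, 0.3231, 0.0107]))]
fork_mouth [(0.97, array([ 0.451 , -0.037 ,  0.0675])), (0.3, array([ 0.7455,  0.275 , -0.0018]))]
indexer [(0.64, array([ 0.5743, -0.0511,  0.0013]))]
knob_center [(0.5, array([0.579 , 0.0311, 0.1255]))]
rack [(0.78, array([0.507
[... 247 characters left out ...]
.3955, 213.301 ],
       [  0.    ,   0.    ,   1.    ]]), 'eye': array([ 0.33  , -0.0365,  1.5764]), 'attitude': array([ 0.1094, -0.0916, -1.5551])}
pin_grip [(0.64, array([0.4539, 0.3171, 0.0819])), (0.44, array([0.5086, 0.311 , 0.0003]))]
pin_collar [(0.56, array([0.4538, 0.3207, 0.0515])), (0.51, array([0.5071, 0.4228, 0.0008]))]
pin_red [(0.46, array([0.4526, 0.3192, 0.0132]))]
fork_mouth [(0.78, array([ 0.452 , -0.0404,  0.0645])), (0.55, array([0.4523, 0.318 , 0.0517]))]
indexer [(0.58, array([ 0.5738, -0.0509,  0.004 ]))]
knob_center [(0.41, array([0.5803, 0.0262, 0.1297]))]
rack [(0.98, array([0.5082, 0.313 , 0.0009]))]
pin_black [(0.48, array([0.5096, 0.3074, 0.0112]))]
pin_blue []
```

View pics/scene0.png

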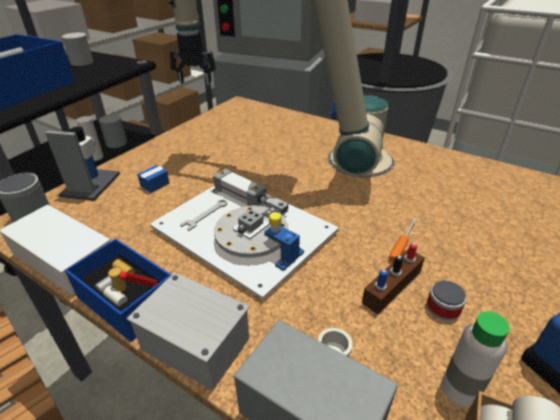

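View pics/top0.png

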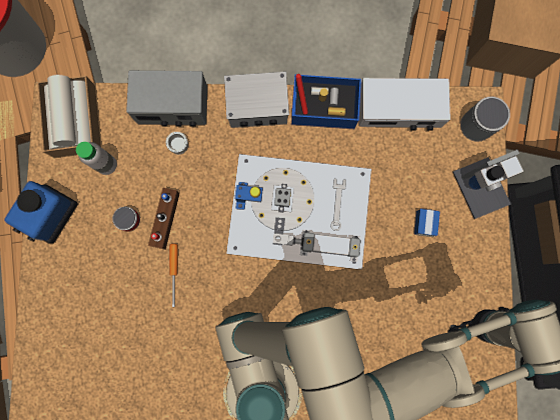

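The red pin stands in the rack's near hole (top 156,237). The fork is at about (283,238) and the knob at (255,191). I'll pass over the fork first and refine with the wrist camera.

play_rows(commands=[0.017, 0.0375, 0, 0, 0, -0.039, 0, 0.017, 0.0375, 0, 0, 0, -0.039, 0, 0.017, 0.0375, 0, 0, 0, -0.039, 0, 0.017, 0.0375, 0, 0, 0, -0.039, 0, 0.017, 0.0375, 0, 0, 0, -0.039, 0, 0.017, 0.0375, 0, 0, 0, -0.039, 0, 0.017, 0.0375, 0, 0, 0, -0.039, 0, 0.017, 0.0375, 0, 0, 0, -0.039, 0, 0.017, 0.0375, 0, 0, 0, -0.039, 0, 0.017, 0.0375, 0, 0, 0, -0.039, 0, 0.017, 0.0375, 0, 0, 0, -0.039, 0, 0.017, 0.0375, 0, 0, 0, -0.039, 0, 0.017, 0.0375, 0, 0, 0, -0.039, 0, 0, 0, 0, 0, 0, 0, 0])

```text
time_s: 2.4
tool_pos: [0.4548, -0.0344, 0.2315]
tcp_rot: [-3.136, 0.135, -0.002]
wrist_force: [-0.8, -0.7, 0.9]
grip_width: 0.0857
finger_force: 0.0
```

```bash
cat >> h.py <<'E'
def looks(c,names,reps=1):
    st=telemetry.state(); print(st["tool_pos"],st["tcp_rot"],st["joints"],st["wrist_force"])
    for k in range(reps):
        m=camera_model(c); p,d=camera(c)
        for n in names:
            print(n,[(round(x["confidence"],2),w(m,x["location"]).round(4)) for x in spotter.mark_of(n,c)[:2]])
    return p,d,m
E
python3 - <<'E'
from h import *
np.set_printoptions(precision=4,suppress=True)
p,d,m=looks("wrist",["fork_mouth","knob_center","indexer"],2)
print(m); save(p,"w1.png")
E
```

```text
[ 0.4548 -0.0344  0.2315] [-3.1365  0.1345 -0.0024] [-0.2304  0.0943  1.7392  0.0026  1.307   1.4255] [-0.8386 -0.7     0.8821]
fork_mouth [(0.36, array([0.5754, 0.0267, 0.1276]))]
knob_center [(0.91, array([0.5763, 0.0271, 0.1268]))]
indexer [(0.97, array([ 0.5695, -0.0505, -0.0026])), (0.64, array([0.508 , 0.3032, 0.0033]))]
fork_mouth [(0.87, array([ 0.4526, -0.0374,  0.0643]))]
knob_center [(0.86, array([0.5762, 0.0256, 0.1277])), (0.2, array([0.4511, 0.3219, 0.0526]))]
indexer [(0.91, array([ 0.5696, -0.0519, -0.0033]))]
{'camera_matrix': array([[325.1923,   0.    , 281.1033],
       [  0.    , 325.1923, 204.945 ],
       [  0.    ,   0.    ,   1.    ]]), 'eye': array([ 0.524 , -0.0469,  0.3738]), 'attitude': array([-0.2158,  0.2354, -1.65  ])}
```

View pics/w1.png

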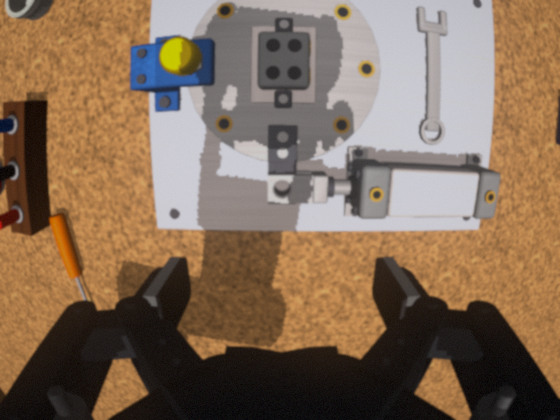

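The fork hole shows at (282,187), the knob top at (180,55), and the red handle at the left edge (8,217). I'll convert these with the fisheye model.

```bash
cat >> h.py <<'E'
def wray(m,u,v):
    K=m["camera_matrix"]; a=np.array([(u-K[0,2]),(v-K[1,2])]); r=np.hypot(*a); t=r/K[0,0]
    s=np.sin(t)/max(r,1e-9); return att(m)@np.array([a[0]*s,-a[1]*s,-np.cos(t)])
def onz(m,u,v,z):
    d=wray(m,u,v); e=np.array(m["eye"]); return e+d*(z-e[2])/d[2]
def pix(m,P):
    q=att(m).T@(np.array(P)-m["eye"]); q=np.array([q[0],-q[1],-q[2]]); K=m["camera_matrix"]
    t=np.arctan2(np.hypot(q[0],q[1]),q[2]); s=K[0,0]*t/max(np.hypot(q[0],q[1]),1e-9)
    return np.array([K[0,2]+s*q[0],K[1,2]+s*q[1]])
E
python3 - <<'E'
from h import *
np.set_printoptions(precision=4,suppress=True)
m=camera_model("wrist"); p,d=camera("wrist"); 
print("fork",onz(m,282,187,.067)); 
for n,z in (("fork_mouth",0),("knob_center",.138)):
    r=spotter.silhouettes(n,"wrist")
    for x in r[:2]:
        v,u=np.nonzero(x["mask"]); print(n,x["confidence"],u.mean(),v.mean(),u.min(),u.max(),v.min(),v.max())
hsv=cv2.cvtColor(p,cv2.COLOR_RGB2HSV); y=cv2.inRange(hsv,(22,150,80),(35,255,255)); y[:, 260:]=0
v,u=np.nonzero(y[20:100]); v=v+20; print("yel",u.min(),u.max(),v.min(),v.max(),onz(m,u.mean(),v.mean(),.13))
c=cv2.resize(p[150:225,240:330],None,fx=7,fy=7,interpolation=cv2.INTER_CUBIC); save(c,"c1.png")
E
```

```text
fork [ 0.4529 -0.0417  0.067 ]
fork_mouth 0.81 316.4502997709904 114.96729537091835 129 500 0 231
fork_mouth 0.74 431.6443946188341 73.96591928251121 416 446 7 144
knob_center 0.78 178.94875659382066 56.23360964581764 158 200 36 76
yel 159 196 38 74 [0.5788 0.0272 0.13  ]
```

View pics/c1.png

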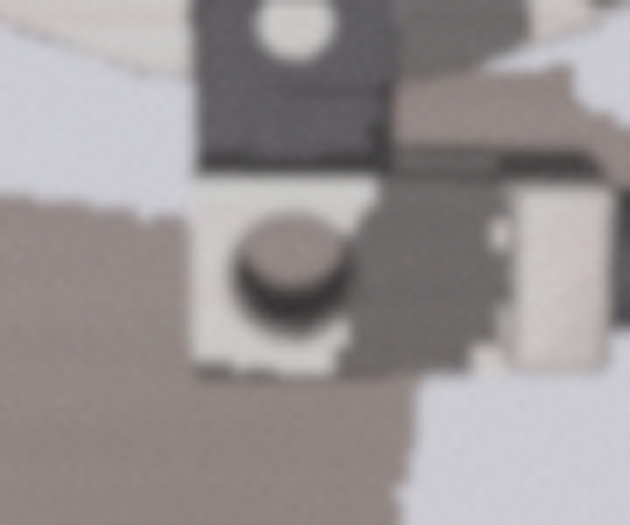

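play_rows(commands=[0, 0.039, 0, 0, 0, -0.0135, 0, 0, 0.039, 0, 0, 0, -0.0135, 0, 0, 0.039, 0, 0, 0, -0.0135, 0, 0, 0.039, 0, 0, 0, -0.0135, 0, 0, 0.039, 0, 0, 0, -0.0135, 0, 0, 0.039, 0, 0, 0, -0.0135, 0, 0, 0.039, 0, 0, 0, -0.0135, 0, 0, 0.039, 0, 0, 0, -0.0135, 0, 0, 0.039, 0, 0, 0, -0.0135, 0, 0, 0, -0.04, 0, 0, 0, 0, 0, 0, 0, 0, 0, 0, 0, 0, 0, 0, 0, 0, 0, 0])

```text
time_s: 4.15
tool_pos: [0.4528, 0.3118, 0.191]
tcp_rot: [3.122, -0.334, -0.003]
wrist_force: [0.8, 0.0, 0.4]
grip_width: 0.0857
finger_force: 0.0
```

```bash
python3 - <<'E'
from h import *
np.set_printoptions(precision=4,suppress=True)
p,d,m=looks("wrist",["pin_grip","pin_collar","pin_blue","pin_black","rack"])
save(p,"w2.png")
hsv=cv2.cvtColor(p,cv2.COLOR_RGB2HSV)
r=spotter.silhouettes("pin_red","wrist")
for x in r[:2]:
    v,u=np.nonzero(x["mask"]); print(x["confidence"],u.mean(),v.mean(),u.min(),u.max(),v.min(),v.max())
E
```

```text
[0.4528 0.3118 0.191 ] [ 3.1222 -0.3336 -0.0029] [ 0.4767  0.2655  1.6232 -0.0004  1.2554  2.2605] [0.8028 0.0003 0.4451]
pin_grip [(0.91, array([0.4517, 0.32  , 0.0791]))]
pin_collar [(0.83, array([0.4527, 0.3226, 0.0493]))]
pin_blue [(0.62, array([0.5719, 0.2947, 0.012 ]))]
pin_black [(0.55, array([0.5116, 0.3022, 0.0093]))]
rack [(0.73, array([ 0.5118,  0.305 , -0.003 ]))]
0.96 273.0387984981227 201.3441802252816 260 287 184 220
0.46 556.051724137931 13.666666666666666 552 559 1 27
```

View pics/w2.png

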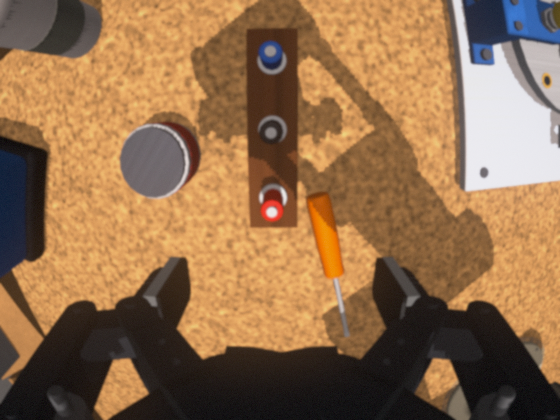

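```bash
python3 - <<'E'
from h import *
np.set_printoptions(precision=4,suppress=True)
m=camera_model("wrist"); p,d=camera("wrist"); print(telemetry.state()["tool_pos"])
print("top",onz(m,272,211.5,.094),"blue top",onz(m,270,51,.094), "collar",onz(m,273,197,.054))
# midpoint column of gripper fingers for reference
t=telemetry.state(); print("tcp pix",pix(m,t["tool_pos"]))
c=cv2.resize(p[175:235,240:310],None,fx=9,fy=9,interpolation=cv2.INTER_CUBIC); save(c,"c2.png")
E
```

```text
[0.4537 0.3123 0.1922]
top [0.4515 0.319  0.094 ] blue top [0.5709 0.2942 0.094 ] collar [0.4527 0.319  0.054 ]
tcp pix [278.925  264.3038]
```

View pics/c2.png

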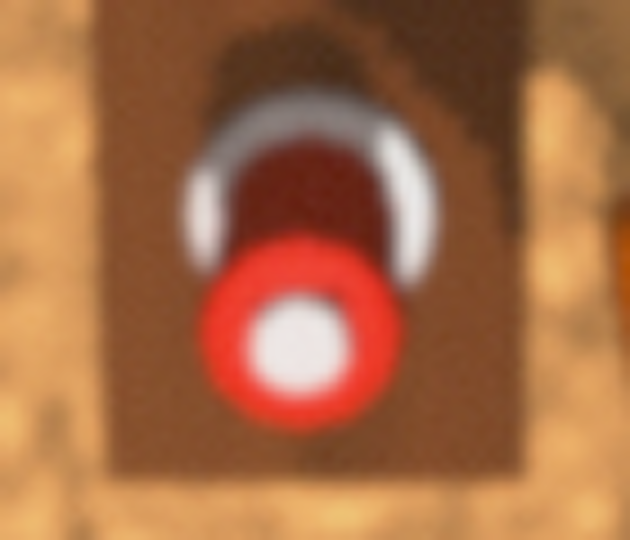

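play_rows(commands=[-0.0015, 0.006, -0.032, 0, 0, 0, 0, 0, 0, -0.04, 0, 0, 0, 0, 0, 0, -0.035, 0, 0, 0, 0, 0, 0, -0.015, 0, 0, 0, 0, 0, 0, -0.01, 0, 0, 0, 0, 0, 0, 0, 0, 0, 0, 0, 0, 0, 0, 0, 0, 0, 0, 0, 0, 0, 0, 0, 0, 150, 0, 0, 0, 0, 0, 0, 150, 0, 0, 0, 0, 0, 0, 150, 0, 0, 0, 0, 0, 0, 150, 0, 0, 0, 0, 0, 0, 150])

```text
time_s: 5.75
tool_pos: [0.4518, 0.3185, 0.0596]
tcp_rot: [-3.124, 0.333, -0.0]
wrist_force: [0.2, -0.3, 1.6]
grip_width: 0.0348
finger_force: 0.0
```

```bash
python3 - <<'E'
from h import *
np.set_printoptions(precision=4,suppress=True)
p,d,m=looks("wrist",["pin_grip","pin_collar"])
s=telemetry.state(); print(s["grip_width"],s["wrist_force"],s["time_s"])
E
```

```text
[0.4518 0.3185 0.0596] [-3.1237  0.3333 -0.0005] [ 0.4883  0.3931  1.7995 -0.0001  0.9486  2.2717] [ 0.1842 -0.2851  1.5921]
pin_grip [(0.79, array([0.4521, 0.3196, 0.0783]))]
pin_collar [(0.92, array([0.4531, 0.3192, 0.055 ]))]
0.03517265969666551 [-0.2567  0.1648 -0.0504] 5.9
```

play_rows(commands=[0, 0, 0, 0, 0, 0, 255, 0, 0, 0, 0, 0, 0, 255, 0, 0, 0, 0, 0, 0, 255, 0, 0, 0, 0, 0, 0, 255, 0, 0, 0, 0, 0, 0, 255, 0, 0, 0, 0, 0, 0, 255])

```text
time_s: 6.5
tool_pos: [0.4518, 0.3185, 0.0594]
tcp_rot: [3.124, -0.333, 0.0]
wrist_force: [0.1, 0.5, 1.8]
grip_width: 0.0164
finger_force: 58.4
```

play_rows(commands=[0, 0, 0.015, 0, 0, 0, 255, 0, 0, 0.025, 0, 0, 0, 255, 0, 0, 0.03, 0, 0, 0, 255, 0, 0, 0.03, 0, 0, 0, 255, 0, -0.018, 0, 0, 0, 0.01, 255, 0, -0.04, 0, 0, 0, 0.012, 255, 0, -0.04, 0, 0, 0, 0.012, 255, 0, -0.04, 0, 0, 0, 0.012, 255, 0, -0.04, 0, 0, 0, 0.012, 255, 0, -0.04, 0, 0, 0, 0.012, 255, 0, -0.04, 0, 0, 0, 0.012, 255, 0, -0.04, 0, 0, 0, 0.012, 255, 0, -0.04, 0, 0, 0, 0.012, 255, 0, -0.02, 0, 0, 0, 0.012, 255, 0, 0, 0, 0, 0, 0, 255, 0, 0, 0, 0, 0, 0, 255, 0, 0, 0, 0, 0, 0, 255])

```text
time_s: 8.2
tool_pos: [0.4515, -0.0385, 0.1591]
tcp_rot: [-3.137, 0.148, 0.001]
wrist_force: [-0.6, 0.3, -0.6]
grip_width: 0.0166
finger_force: 59.4
```

```bash
python3 - <<'E'
from h import *
np.set_printoptions(precision=4,suppress=True)
p,d,m=looks("wrist",["pin_grip","pin_collar","pin_red","fork_mouth"],2)
save(p,"w3.png")
m=camera_model("wrist");s=telemetry.state()
T=s["tool_pos"]; print(s["grip_width"],s["wrist_force"],s["time_s"])
for dz in (0.019+.016,.019,-.009,-.047): print(dz,pix(m,T+[0,0,dz]))
print("fork pix",pix(m,[.452,-.041,.067]))
c=cv2.resize(p[150:350,180:380],None,fx=3,fy=3,interpolation=cv2.INTER_CUBIC); save(c,"c3.png")
E
```

```text
[ 0.4515 -0.0385  0.1591] [-3.1374  0.1477  0.001 ] [-0.2393  0.1498  1.8662  0.0006  1.1264  1.4253] [-0.6281  0.2957 -0.6451]
pin_grip [(0.71, array([ 0.4508, -0.0375,  0.1789])), (0.63, array([ 0.4537, -0.0365,  0.0645]))]
pin_collar [(0.84, array([ 0.4519, -0.0343,  0.1537]))]
pin_red [(0.87, array([ 0.4524, -0.037 ,  0.1086]))]
fork_mouth [(0.71, array([ 0.4528, -0.0382,  0.0675]))]
pin_grip [(0.76, array([ 0.4528, -0.0405,  0.1807]))]
pin_collar [(0.86, array([ 0.4536, -0.0361,  0.1526])), (0.54, array([0.5756, 0.027 , 0.1284]))]
pin_red [(0.57, array([ 0.4525, -0.0386,  0.1116]))]
fork_mouth [(0.63, array([ 0.4518, -0.0378,  0.0654]))]
0.016212588221188155 [-0.0773  0.6311 -1.9551] 8.7
0.035 [278.2831 303.5346]
0.019 [278.5707 283.3384]
-0.009 [278.9646 256.0853]
-0.047 [279.3473 230.0275]
fork pix [281.8013 208.3737]
```

View pics/c3.png

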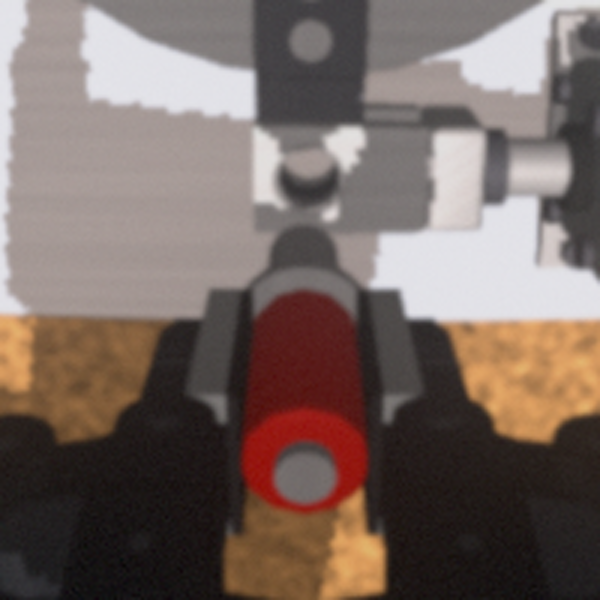

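play_rows(commands=[0, -0.0017, -0.01, 0, 0, 0, 255, 0, 0, -0.015, 0, 0, 0, 255, 0, 0, -0.011, 0, 0, 0, 255, 0, 0, 0, 0, 0, 0, 255, 0, 0, 0, 0, 0, 0, 255])

```text
time_s: 9.2
tool_pos: [0.4516, -0.0413, 0.123]
tcp_rot: [-3.138, 0.149, 0.001]
wrist_force: [0.5, 0.2, -1.5]
grip_width: 0.0164
finger_force: 59.4
```

```bash
python3 - <<'E'
from h import *
np.set_printoptions(precision=4,suppress=True)
m=camera_model("wrist");s=telemetry.state(); p,d=camera("wrist")
T=s["tool_pos"]; print(T,s["wrist_force"],s["time_s"])
for dz in (0.019+.016,-.009,-.047): print(dz,pix(m,T+[0,0,dz]))
print("fork pix",pix(m,[.452,-.040,.067]),pix(m,[.453,-.040,.067]))
c=cv2.resize(p[190:290,220:340],None,fx=6,fy=6,interpolation=cv2.INTER_CUBIC); save(c,"c4.png")
E
```

```text
[ 0.4516 -0.0413  0.123 ] [ 0.4888  0.2305 -1.4862] 9.2
0.035 [278.2614 303.6031]
-0.009 [278.9579 256.0898]
-0.047 [279.3489 229.9874]
fork pix [277.3902 224.7399] [277.2383 223.2934]
```

View pics/c4.png

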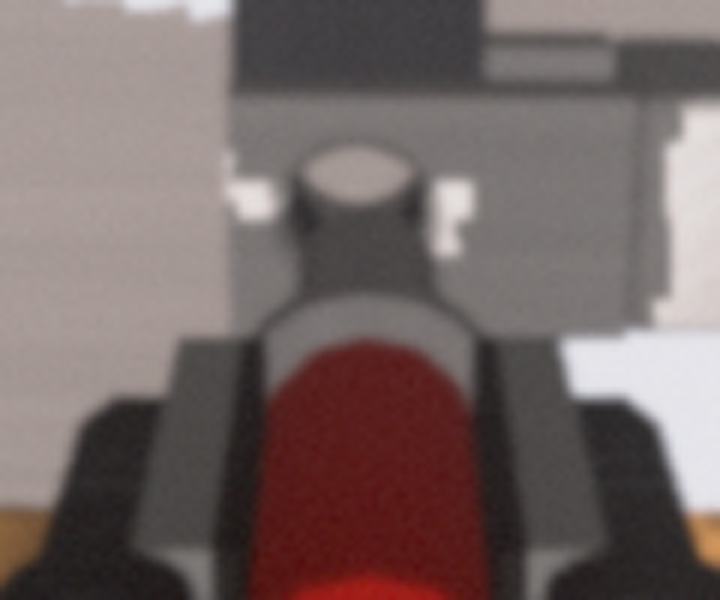

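play_rows(commands=[0.0004, 0.001, 0, 0, 0, 0, 255, 0, 0, -0.004, 0, 0, 0, 255, 0, 0, -0.004, 0, 0, 0, 255, 0, 0, -0.004, 0, 0, 0, 255, 0, 0, -0.004, 0, 0, 0, 255, 0, 0, -0.004, 0, 0, 0, 255, 0, 0, 0, 0, 0, 0, 255])

```text
time_s: 9.95
tool_pos: [0.4516, -0.0401, 0.1026]
tcp_rot: [-3.138, 0.149, 0.002]
wrist_force: [0.1, 0.4, -0.5]
grip_width: 0.0162
finger_force: 59.4
```

play_rows(commands=[0, 0, -0.004, 0, 0, 0, 255, 0, 0, -0.004, 0, 0, 0, 255, 0, 0, -0.004, 0, 0, 0, 255, 0, 0, -0.004, 0, 0, 0, 255, 0, 0, 0, 0, 0, 0, 255])

```text
time_s: 10.45
tool_pos: [0.4512, -0.04, 0.0864]
tcp_rot: [-3.138, 0.149, 0.003]
wrist_force: [-1.5, 0.2, -2.6]
grip_width: 0.0166
finger_force: 59.3
```

play_rows(commands=[0, 0, -0.003, 0, 0, 0, 255, 0, 0, -0.003, 0, 0, 0, 255, 0, 0, -0.003, 0, 0, 0, 255, 0, 0, 0, 0, 0, 0, 255])

```text
time_s: 10.85
tool_pos: [0.4513, -0.04, 0.0776]
tcp_rot: [-3.138, 0.149, 0.003]
wrist_force: [-3.6, 0.6, -3.3]
grip_width: 0.0168
finger_force: 59.3
```

play_rows(commands=[-0.0003, 0, -0.001, 0, 0, 0, 255, 0, 0, -0.001, 0, 0, 0, 255, 0, 0, 0, 0, 0, 0, 255])

```text
time_s: 11.15
tool_pos: [0.4515, -0.0402, 0.0764]
tcp_rot: [-3.138, 0.149, 0.001]
wrist_force: [-4.4, 0.5, 1.6]
grip_width: 0.0165
finger_force: 59.9
```

play_rows(commands=[0, 0, -0.001, 0, 0, 0, 255, 0, 0, 0, 0, 0, 0, 255])

```text
time_s: 11.35
tool_pos: [0.4516, -0.0401, 0.0764]
tcp_rot: [3.138, -0.149, -0.0]
wrist_force: [-7.4, 0.8, 10.4]
grip_width: 0.0167
finger_force: 60.9
```

play_rows(commands=[-0.0003, 0, -0.001, 0, 0, 0, 255, 0, 0, 0, 0, 0, 0, 255])

```text
time_s: 11.55
tool_pos: [0.4516, -0.0401, 0.0763]
tcp_rot: [3.138, -0.149, 0.001]
wrist_force: [-8.2, 1.6, 17.6]
grip_width: 0.0162
finger_force: 61.8
```

```bash
python3 - <<'E'
from h import *
p,d=camera("wrist")
c=cv2.resize(p[180:320,200:360],None,fx=4,fy=4,interpolation=cv2.INTER_CUBIC); save(c,"c5.png")
E
```

```text
(no output)
```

View pics/c5.png

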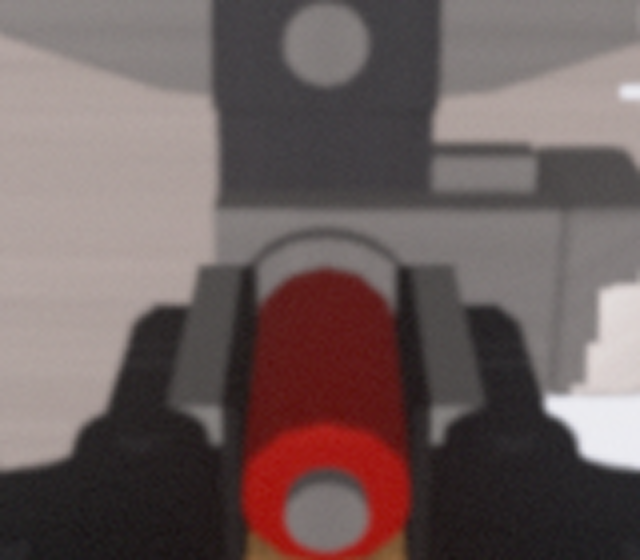

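The collar sits flat on the fork with no gap showing, and a 17 N push gave no further travel. Releasing the pin.

play_rows(commands=[0, 0, 0.001, 0, 0, 0, 255, 0, 0, 0, 0, 0, 0, 130, 0, 0, 0, 0, 0, 0, 130, 0, 0, 0, 0, 0, 0, 130, 0, 0, 0, 0, 0, 0, 130, 0, 0, 0.01, 0, 0, 0, 130, 0, 0, 0.025, 0, 0, 0, 130, 0, 0, 0.04, 0, 0, 0, 130, 0, 0, 0.045, 0, 0, 0, 130])

```text
time_s: 12.5
tool_pos: [0.4509, -0.0401, 0.1964]
tcp_rot: [-3.138, 0.149, 0.003]
wrist_force: [1.7, 0.3, 0.4]
grip_width: 0.042
finger_force: 0.0
```

play_rows(commands=[0.0105, 0.0057, 0, 0, 0, 0.131, 100, 0.0106, 0.0057, 0, 0, 0, 0.131, 100, 0.0106, 0.0057, 0, 0, 0, 0.131, 100, 0.0106, 0.0057, 0, 0, 0, 0.131, 100, 0.0106, 0.0057, 0, 0, 0, 0.131, 100, 0.0106, 0.0057, 0, 0, 0, 0.131, 100, 0.0106, 0.0057, 0, 0, 0, 0.131, 100, 0.0106, 0.0057, 0, 0, 0, 0.131, 100, 0.0106, 0.0057, 0, 0, 0, 0.131, 100, 0.0106, 0.0057, 0, 0, 0, 0.131, 100, 0.0106, 0.0057, 0, 0, 0, 0.131, 100, 0.0106, 0.0057, 0, 0, 0, 0.131, 100, 0, 0, 0, 0, 0, 0, 100, 0, 0, 0, 0, 0, 0, 100])

```text
time_s: 13.9
tool_pos: [0.5784, 0.0281, 0.1955]
tcp_rot: [-2.325, -2.112, 0.001]
wrist_force: [0.5, -0.5, -1.2]
grip_width: 0.0521
finger_force: 0.0
```

```bash
python3 - <<'E'
from h import *
np.set_printoptions(precision=4,suppress=True)
p,d,m=looks("wrist",["knob_center","pin_red","pin_collar"])
save(p,"w6.png")
p,d,m=looks("top",["knob_center","pin_red","pin_collar"])
p,d,m=looks("scene",["knob_center","pin_red","pin_collar"])
E
```

```text
[0.5784 0.0281 0.1955] [-2.3253 -2.1125  0.0006] [-0.0714  0.3039  1.5551 -0.0003  1.2828  0.0245] [ 0.5143 -0.528  -1.1676]
knob_center [(0.76, array([0.5783, 0.025 , 0.1266])), (0.74, array([ 0.4534, -0.0401,  0.0646]))]
pin_red [(0.62, array([ 0.4506, -0.0413,  0.0288]))]
pin_collar [(0.57, array([ 0.4507, -0.039 ,  0.0685])), (0.22, array([0.5772, 0.0257, 0.1255]))]
[0.5781 0.0279 0.1955] [ 2.3243  2.1135 -0.0002] [-0.0719  0.3034  1.5559 -0.0001  1.2823  0.023 ] [ 0.0703  0.3247 -0.1645]
knob_center [(0.53, array([ 0.7452,  0.2777, -0.0004]))]
pin_red [(0.39, array([ 0.4496, -0.0412,  0.0286]))]
pin_collar [(0.61, array([ 0.4489, -0.0372,  0.069 ]))]
[0.5784 0.028  0.1955] [2.3234 2.1143 0.0002] [-0.0717  0.3038  1.5555 -0.      1.2821  0.0224] [0.2334 0.6348 0.9518]
knob_center [(0.56, array([0.5776, 0.0287, 0.1254]))]
pin_red [(0.63, array([ 0.4492, -0.0411,  0.0258]))]
pin_collar [(0.45, array([ 0.4496, -0.0411,  0.0697]))]
```

View pics/w6.png

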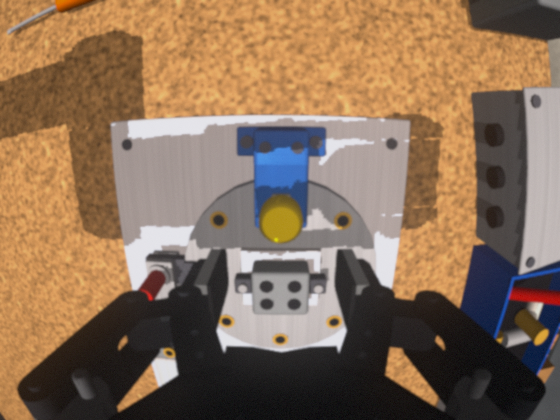

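The pin stands upright and home in the fork, and its tip is estimated at z ≈ 0.029, as expected. The knob at (281,218) is centred between the fingers, so I'll descend and grip it.

play_rows(commands=[0, 0, -0.035, 0, 0, 0, 100, 0, 0, -0.03, 0, 0, 0, 100, 0, 0, -0.015, 0, 0, 0, 100, 0, 0, -0.008, 0, 0, 0, 100, 0, 0, 0, 0, 0, 0, 100, 0, 0, 0, 0, 0, 0, 255, 0, 0, 0, 0, 0, 0, 255, 0, 0, 0, 0, 0, 0, 255, 0, 0, 0, 0, 0, 0, 255, 0, 0, 0, 0, 0, 0, 255, 0, 0, 0, 0, 0, 0, 255, 0, 0, 0, 0, 0, 0, 255])

```text
time_s: 15.7
tool_pos: [0.5781, 0.0283, 0.1087]
tcp_rot: [-2.323, -2.115, 0.0]
wrist_force: [-4.7, 1.0, 5.9]
grip_width: 0.0282
finger_force: 59.4
```

play_rows(commands=[0.0003, 0, 0.003, 0, 0, 0, 255, 0, 0, 0.003, 0, 0, 0, 255, 0, 0, 0.003, 0, 0, 0, 255, 0, 0, 0.003, 0, 0, 0, 255, 0, 0, 0.002, 0, 0, 0, 255, 0, 0, 0, 0, 0, 0, 255])

```text
time_s: 16.3
tool_pos: [0.578, 0.0282, 0.1206]
tcp_rot: [-2.322, -2.114, 0.003]
wrist_force: [-2.0, 0.0, -12.9]
grip_width: 0.0283
finger_force: 59.9
```

play_rows(commands=[0, 0, 0.002, 0, 0, 0, 255, 0, 0, 0.001, 0, 0, 0, 255, 0, 0, 0, 0, 0, 0, 255])

```text
time_s: 16.6
tool_pos: [0.578, 0.0282, 0.1238]
tcp_rot: [-2.322, -2.114, 0.002]
wrist_force: [-3.3, 0.6, -14.3]
grip_width: 0.028
finger_force: 60.0
```

play_rows(commands=[0, 0, 0.001, 0, 0, 0, 255, 0, 0, 0, 0, 0, 0, 255])

```text
time_s: 16.8
tool_pos: [0.578, 0.0283, 0.1248]
tcp_rot: [-2.322, -2.114, 0.002]
wrist_force: [-3.9, 0.3, -15.2]
grip_width: 0.0284
finger_force: 60.5
```

play_rows(commands=[0, 0, 0.001, 0, 0, 0, 255, 0, 0, 0, 0, 0, 0, 255])

```text
time_s: 17.0
tool_pos: [0.578, 0.0282, 0.1249]
tcp_rot: [-2.321, -2.114, 0.003]
wrist_force: [-1.9, 0.8, -24.0]
grip_width: 0.0282
finger_force: 60.9
```

The force jumped with no further travel, so the plunger is at its stop. I'll check the knob and pin, hold a moment, then hand in.

play_rows(commands=[0, 0, 0, 0, 0, 0, 255, 0, 0, 0, 0, 0, 0, 255, 0, 0, 0, 0, 0, 0, 255, 0, 0, 0, 0, 0, 0, 255, 0, 0, 0, 0, 0, 0, 255])

```text
time_s: 17.5
tool_pos: [0.578, 0.0283, 0.1249]
tcp_rot: [-2.321, -2.114, 0.003]
wrist_force: [-2.1, 0.2, -25.2]
grip_width: 0.0285
finger_force: 60.9
```

```bash
python3 - <<'E'
from h import *
np.set_printoptions(precision=4,suppress=True)
looks("wrist",["knob_center"],2)
p,d,m=looks("scene",["knob_center","pin_red","pin_collar"],2)
save(cv2.resize(p[150:300,150:350],None,fx=4,fy=4),"s7.png")
E
```

```text
[0.578  0.0283 0.1249] [-2.3213 -2.1139  0.003 ] [-0.0714  0.3603  1.658   0.      1.1261  0.022 ] [ -2.1409   0.2351 -25.1943]
knob_center [(0.7, array([0.5763, 0.0267, 0.1416]))]
knob_center [(0.91, array([0.5767, 0.0251, 0.1445])), (0.45, array([ 0.4523, -0.0378,  0.067 ]))]
[0.578  0.0283 0.1249] [-2.3213 -2.1138  0.003 ] [-0.0714  0.3603  1.658   0.0001  1.1261  0.0221] [ -2.336   -0.2978 -25.873 ]
knob_center [(0.5, array([0.5768, 0.0279, 0.1413])), (0.29, array([0.5783, 0.0277, 0.1444]))]
pin_red []
pin_collar []
knob_center [(0.62, array([0.5795, 0.028 , 0.1417]))]
pin_red [(0.54, array([0.509 , 0.3094, 0.0012]))]
pin_collar []
```

View pics/s7.png

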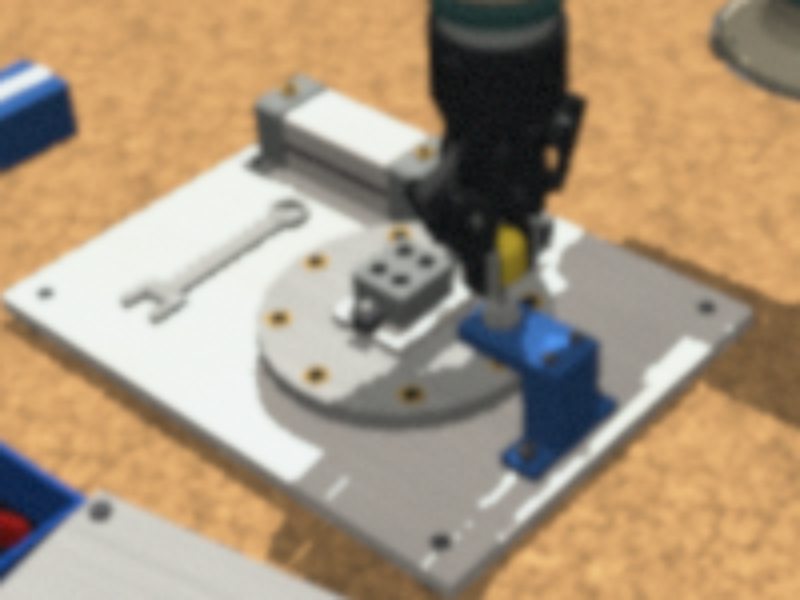

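The knob is held about 16 mm up (centre z ≈ 0.142) and the force is steady. The gripper hides the pin in this view, but it was confirmed home earlier.

```bash
python3 -c "
from workcell import ticket
print(ticket.close_job())"
```

```text
the job is handed in; nothing more can be done
None
```

The red pin is seated fully home in the fork and lug, the plunger knob is held up at its stop (about 16 mm), and the job was handed in at about 18 s on the robot's clock.

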